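# Lock on the bench grinder's trigger

## Task

Start the battery grinder that is clamped in its stand so that it runs on by itself: squeeze the big trigger on its sloping top all the way in, press the lock-on button on its side right in while the trigger is held down, then ease off the trigger so that the lock catches and holds it part-way in. Take your hand away, and leave the jar and the spare wheel on the stand's base plate where they are.

Things in the scene. Friction and masses are not known exactly. Their poses are not given: they have to be found in the camera images.
- grinder: Fixed stand: steel base plate 260 x 300 x 12 mm with a bare-metal straight grinder clamped on it, body 200 x 76 x 58 mm, its upper face sloping 27 degrees, felt wheel at the high far end, black battery at the low end near the robot. Stands elsewhere, turned up to 0.35 rad, each time. Origin: plate underside centre; x away from the robot, y across, z up.
- trigger_face (a point): Centre of the top face of the trigger, a smooth black low-friction block 60 mm long (x) by 48 mm wide (y), 22 mm proud of the grinder's sloping upper face; moves with it. Axes: z out of the face, leaning 27 degrees from vertical towards the robot's side; x up along the body; y level, across the body. It is squeezed straight along -z. Nothing stands on its +y side.
- cheek_top (a point): Centre of the top of a fixed metal cheek, 62 mm long (x), 20 mm thick (y), along the trigger's -y edge. Axes as trigger_face, where it lies at (0, -38, +11) mm with the trigger out: it stands 11 mm above the trigger face, 25 mm above it when squeezed fully. Cheek faces at y = -28 and -48 mm of trigger_face. The button sticks out of its outer (-y) side.
- button_face (a point): Centre of the outer end of the lock-on button: round, black, 18 mm across, 14 mm proud of the cheek's outer side, pushed in along +y (axes as trigger_face; moves with it). Untouched, it lies at (0, -62, -4) mm from trigger_face, 10 mm above the fully squeezed face: one finger can hold the trigger down and the other, outside the cheek, push the button as the hand shifts to +y.
- trigger (a joint): Squeeze of the trigger, m: 0 = out, 0.014 = all the way in. A spring returns it: about 5 N at the start, 10 N all the way in. Locked on, it rests at about 0.008. Squeezing it again frees the button.
- lock (a joint): Travel of the button, m: 0 = out, 0.010 = right in; spring 2.4 to 4.4 N. Blocked at about 0.001 until the trigger is in beyond 0.0105. It must go in beyond 0.0065 and be kept in while the trigger is eased back to about 0.008; there the two hook together and both stay (button at about 0.0065).
- hoop_bar (a point): Middle of the level top bar (steel tube, 22 mm across, along y) of a fixed guard hoop, 325 mm above the table, some 115 mm above the trigger, with upright legs at y = -132 and +132 mm. It blocks a hand coming straight down: come in about square to the trigger face (20 degrees of tilt clears it), from the robot's side. x away from the robot, z up.
- paste_jar_mid (a point): Centre of a white jar, 52 mm across, 55 mm high, loose on the base plate, on the +y side near the battery. To be left alone.
- spare_wheel_mid (a point): Centre of a spare grey felt wheel, 60 mm across, 30 mm high, loose on the base plate on the -y side. To be left alone.

How it is judged:
On the way, in this order (a step that is already met when the one before it is completed fails the run):
1. the trigger is squeezed all the way in (beyond 11.5 of its 14 mm), the button still out (value of joint trigger above 0.0115 m and value of joint lock below 0.004 m), for 0.1 s.
2. the lock-on button is pressed in beyond 5.5 mm while the trigger is held in beyond 9.8 mm (value of joint trigger above 0.0098 m and value of joint lock above 0.0055 m), for 0.05 s.
At the end, for the whole second after the job is handed in: The trigger has eased out to its locked place and is held there by the lock alone (between 6 and 9.7 mm in), with the button caught in (more than 5 mm) (value of joint trigger between 0.006 and 0.0097 m and value of joint lock above 0.005 m); the robot touches nothing.
It fails at once if the jar or the spare wheel on the base plate is shifted by more than 25 mm (distance of any of paste_jar_mid, spare_wheel_mid from where it was at the start of the episode above 0.025 m).
It also fails if it takes over 48 s, if anything falls off the work surface, if the arm or the gripper's body presses on something with over 40 N, if the wrist force passes 120 N, or if a joint passes its speed limit or range.

## Robot

A 6-joint arm with a two-finger parallel gripper is mounted at the origin on the work surface. World frame = base frame: x ahead of the robot, y to its left, z up, the work surface at z = 0. Lengths are in m, angles in rad, forces in N, time in s.
With the tool pointing down it reaches from about 0.35 to 0.975 m from the base axis. Payload 7.1 kg.
Tool frame: the origin (TCP) lies between the finger pads; the fingertips stand 11 mm ahead of it and the grasp point (between the pads) lies 8 mm behind it (robot.tip_reach is the distance from the TCP to the fingertips, in m); z points along the fingers, x is the direction in which the jaws open and shut, and the axes are right-handed (so a half turn about z gives the same grasp; the last joint's range is limited). The gripper opens to 88 mm and grips with 3 to 60 N. Pads are 20 mm wide; open, the fingers measure 115 mm over their backs; the gripper's body (75 mm by 178 mm) begins 61 mm behind the grasp point.
Start: joints at [-1.211, 0.423, 1.63, -0, 1.089, -0.019], TCP at [0.231, -0.581, 0.234] pointing down, gripper open.
Joint ranges: [-3, 3], [-0.9, 2.11], [0.09, 2.58], [-1.31, 4.45], [0.11, 2.69], [-2.54, 2.54]. Speed limits (rad/s): [2.39, 2.39, 3.01, 3.14, 3.14, 3.14].

## Interface

Orientations are given as a unit quaternion [x, y, z, w].
In Python, from cell import robot gives the robot as it stands.
- The arm moves only by the tool jog_arm, never from a script. Its argument "steps" is a list of rows, each an object with "translation": the shift along the tool's x, y, z in cm, a list of three; "dr": the turn, a rotation vector about the tool's x, y, z in rad, a list of three; "jaw": the closure, from 0 (fully open) to 1 (shut). In form: [{"translation": [tx, ty, tz], "dr": [ax, ay, az], "jaw": jaw}, ...]. A call has exactly 10 rows; each row shifts and turns the pose as measured when the row begins, along the tool's axes as they then stand; what a row does not reach is not made up. A row lasts 1/12 s, in which the tool goes at most 41.7 mm and 7.16 degrees, less where a joint would pass 70% of its speed; a pose out of reach is approached as far as the arm can. A call is refused whole if a number of a shift passes 4.17 or a number of a turn 0.125, either way. A call with a gripper value outside its range is refused whole. The fingers move at their own pace and stop on an object; the grip force is fixed at half the most. Time passes only in rows, so rows that do not move let the fingers close, or fill a call up. It gives the time, the measured TCP pose, the force and the opening at its end, in the units of the state.
- robot.read_state(): the state, without advancing time (a new reading comes with each control period).
- robot.grab_frame(name): name is "scene" or "top" or "wrist"; returns a dict with "pixels" (420x560x3 uint8, red, green, blue), "z_map" (420x560 float32, m along the optical axis (not along the pixel's ray), 0 where there is no reading), "intrinsics" (3x3 intrinsics, pixels), "xyz" and "attitude" of the camera in the world; the wrist camera has in their place "tool_from_camera" (4x4, takes a point from camera to tool coordinates, whose origin is the TCP and whose axes are the tool frame's). Camera axes: x right, y up, looking along -z (the intrinsics and any distortion apply to the point x, -y, -z); pixel columns grow to the right and rows downward; lengths in m; the calibration is good to about 2 mm. A picture is of the moment at which its call begins: read the wrist's pose just before it.
- robot.hand_in(): hands the job in, once; it reports no verdict.
Trained networks look in the newest picture that a camera, given by its name, has taken for a name from the list of things; names that differ only in an ending like _2 or _b are one class to them, and where a whole thing is asked for, a point or a joint stands for the part that bears it (a point fixed in the world has none). Each returns a list of dicts, best first, with "score" (0 to 1); they miss things now and then, are a little off and sometimes report something else, mostly with a low value. They report only what shows in the picture. A call takes as long as a camera call.
- robot.find_in(camera, query): "bbox" ([left, top, right, bottom] in pixels, round what is visible of it).
- robot.trace(camera, query): "pixels" (420x560 bool, what is visible of it) and "bbox" ([left, top, right, bottom] in pixels, round what is visible of it).
The state is a dict: "time": time; "joint_positions": joint angles; "qd": joint speeds; "joint_efforts": joint torques, N m; "ee_pos": TCP position; "tcp_rot": TCP orientation; "force": force on the tool from outside, world axes, zero at the start; "moment": the same for the moment, N m; "grip_width": finger opening in m.
Only numpy, scipy, OpenCV 4.12 (cv2) and the standard library are available. Lean on these libraries where they do the work, as an engineer would, in place of code of your own. Each camera call takes 0.05 s, during which the arm holds its last target.

## Working session

There is one attempt and no reset: what is moved stays moved. The work goes in short steps, Python scripts to look and compute and a tool call to move; the robot and the scene stay as the last step left them, time stands still between calls to the robot, and variables do not carry over. Pictures are saved under pics/ and viewed, and the job is handed in when it is done.

Besides the shell and the picture viewer there is one more tool, called in YAML: its name, and indented under it one key for each argument. jog_arm: Moves the arm, as the interface text tells. Its arguments: {"type":"object","properties":{"steps":{"type":"array"}},"required":["steps"]}

```bash
ls; mkdir -p pics
cat > h.py <<'E'
import numpy as np, cv2
from scipy.spatial.transform import Rotation as R
from cell import robot
def pc(f):
    K=np.array(f["intrinsics"]);d=f["z_map"]
    v,u=np.mgrid[0:d.shape[0],0:d.shape[1]]
    p=np.stack([(u-K[0,2])/K[0,0]*d,-(v-K[1,2])/K[1,1]*d,-d],-1)
    a=np.array(f["attitude"])
    M=a if a.shape==(3,3) else R.from_quat(a).as_matrix()
    return p@M.T+np.array(f["xyz"])
def save(f,n): cv2.imwrite(f"pics/{n}.png",f["pixels"][...,::-1].copy())
E
python3 - <<'E'
from h import *
print(robot.read_state())
for c in ["scene","top"]:
    f=robot.grab_frame(c); save(f,c+"0"); print(c,f["xyz"],f["attitude"],f["intrinsics"])
    P=pc(f); np.savez(f"{c}0.npz",P=P,d=f["z_map"],px=f["pixels"])
    for q in ["trigger_face","cheek_top","button_face","hoop_bar","grinder","paste_jar_mid","spare_wheel_mid"]:
        for r in robot.trace(c,q)[:2]:
            m=r["pixels"]&(f["z_map"]>0); np.save(f"m_{c}_{q}.npy",m) 
            print(q,round(r["score"],2),r["bbox"],np.median(P[m],0).round(4) if m.any() else None,m.sum())
E
```

```text
pics
{'time': 0.0, 'joint_positions': array([-1.21105317e+00,  4.23814489e-01,  1.63068768e+00, -8.28785526e-07,
        1.08861865e+00, -1.90236156e-02]), 'qd': array([-0.00122174,  0.0016019 ,  0.00042972, -0.00098054,  0.00014479,
       -0.00192502]), 'joint_efforts': array([ 1.32330510e-04, -5.44628334e+01, -2.73661208e+01,  6.42985781e-02,
        2.27952772e-02, -1.17882505e-04]), 'ee_pos': array([ 0.23092749, -0.58018687,  0.23291906]), 'tcp_rot': array([ 8.27579148e-01, -5.61348528e-01, -6.24278428e-04, -4.40569040e-04]), 'force': array([-0.59108212, -0.18229693, -1.05731133]), 'moment': array([-0.00891945, -0.05792318,  0.07326534]), 'grip_width': 0.0879692548842671}
scene [0.92123099 0.25250498 0.78865103] [0.1555318  0.25746223 0.83030777 0.46916102] [[473.32967637   0.         280.25432819]
 [  0.         473.32967637 204.48828954]
 [  0.           0.           1.        ]]
trigger_face 0.96 [202.7, 161.5, 246.5, 194.4] [ 0.5712 -0.0474  0.2115] 1028
cheek_top 0.28 [201.9, 161.4, 244.9, 194.9] [ 0.5709 -0.0474  0.2116] 1024
hoop_bar 0.63 [118.5, 80.1, 330.2, 328.0] [ 0.5
[... 437 characters left out ...]
 [0.4694 0.0258 0.0666] 513
trigger_face 0.6 [328.6, 227.5, 361.6, 255.7] [ 0.5517 -0.0548  0.2092] 821
cheek_top 0.59 [287.2, 288.3, 314.6, 315.5] [0.4699 0.027  0.0665] 565
cheek_top 0.57 [366.1, 226.9, 376.3, 253.2] [ 0.5485 -0.0946  0.2221] 188
button_face 0.56 [377.5, 230.2, 382.9, 243.6] [ 0.5538 -0.1117  0.2155] 71
button_face 0.26 [330.7, 225.6, 365.6, 254.7] [ 0.5521 -0.0539  0.2093] 830
hoop_bar 0.71 [262.4, 122.9, 455.1, 326.5] [ 0.5563 -0.0564  0.1277] 21550
hoop_bar 0.54 [378.7, 270.1, 413.5, 300.8] [ 0.4833 -0.165   0.0339] 777
grinder 0.69 [263.9, 122.8, 456.3, 328.9] [ 0.5561 -0.0563  0.1291] 21231
spare_wheel_mid 0.7 [379.9, 270.6, 414.5, 301.4] [ 0.4828 -0.1652  0.0339] 759
```

View pics/scene0.png

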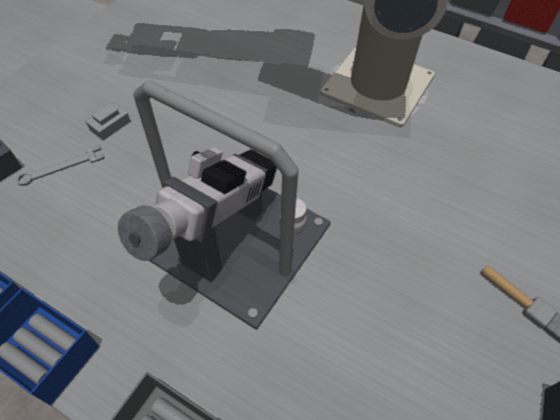

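View pics/top0.png

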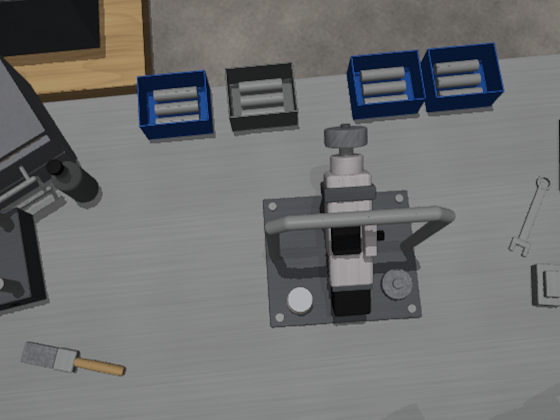

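The top view shows the trigger (black) at about (345,240), the cheek at (371,240), and the button at (380,236). The jar is at (300,300) and the spare wheel at (397,284). The hoop bar crosses just beyond the trigger. Next I'll fit the stand's yaw and the trigger plane.

```bash
cat > fit.py <<'E'
import numpy as np
from scipy.spatial.transform import Rotation as R
for c in ["scene","top"]:
    z=np.load(f"{c}0.npz");P=z["P"];px=z["px"].astype(int);d=z["d"]
    ok=(d>0)&(P[...,0]>.35)&(P[...,0]<.9)&(abs(P[...,1]+.05)<.25)
    b=P[ok&(P[...,2]>.305)&(P[...,2]<.335)]
    cc=b.mean(0);u=np.linalg.svd(b[:,:2]-cc[:2],full_matrices=False)[2][0]
    if u[1]<0:u=-u
    yaw=np.arctan2(-u[0],u[1]);t=(b[:,:2]-cc[:2])@u
    print(c,"bar",len(b),cc,"zmax",np.percentile(b[:,2],98),"yaw",yaw,"mid",cc[:2]+u*(t.min()+t.max())/2,t.max()-t.min())
    # plate rect
    pl=P[ok&(P[...,2]>.007)&(P[...,2]<.017)][:,:2]
    import cv2
    r=cv2.minAreaRect(pl.astype(np.float32)); print("plate",r)
    # trigger
    m=ok&(px.sum(-1)<90)&(P[...,2]>.18)&(P[...,2]<.24)
    q=P[m]; print("dark n",len(q))
    c0=np.median(q,0)
    for i in range(5):
        n=np.linalg.svd(q-c0,full_matrices=False)[2][2]; n*=np.sign(n[2])
        res=(q-c0)@n; k=abs(res)<.003; q=q[k]; c0=q.mean(0)
    print("plane n",n,"tilt",np.degrees(np.arccos(n[2])),"yaw from n",np.arctan2(-n[1],-n[0]),len(q),c0)
    Ry=R.from_euler("z",yaw)*R.from_euler("y",-np.radians(27)); 
    for a in range(3):
        l=(Ry.inv().apply(q-c0))[:,a]; print(a,np.percentile(l,[1,50,99]))
    for qn in ["trigger_face","cheek_top","button_face"]:
        try: mm=np.load(f"m_{c}_{qn}.npy")
        except: continue
        l=Ry.inv().apply(P[mm]-c0); print(qn,np.percentile(l,[2,50,98],axis=0).round(4).tolist())
E
python3 fit.py
```

```text
scene bar 2537 [ 0.57061314 -0.04487533  0.32752758] zmax 0.33484412363094357 yaw -0.027985300109375364 mid [ 0.57008367 -0.06378969] 0.2797203170390026
plate ((0.6618589162826538, -0.08774732053279877), (0.47599804401397705, 0.36207449436187744), 0.07631471008062363)
dark n 854
plane n [-0.30291197  0.12282226  0.94507091] tilt 19.078625931517763 yaw from n -0.3852145147267886 329 [ 0.55963305 -0.05279989  0.21049619]
0 [-0.02534188 -0.00419722  0.02811585]
1 [-0.02166925 -0.00127504  0.02289356]
2 [-0.00833566  0.00160149  0.00386242]
trigger_face [[-0.0278, -0.0224, -0.0192], [0.0121, 0.0058, 0.0005], [0.0278, 0.0229, 0.0032]]
cheek_top [[-0.0276, -0.0229, -0.0191], [0.0115, 0.0057, 0.0004], [0.0278, 0.0229, 0.0032]]
top bar 2018 [ 0.56164559 -0.06137062  0.32908847] zmax 0.3348926551473432 yaw -0.03751347392329092 mid [ 0.56144577 -0.06669492] 0.2828856558658266
plate ((0.6294567584991455, -0.051003098487854004), (0.5384549498558044, 0.4989733099937439), 0.31268537044525146)
dark n 844
plane n [-0.32418656  0.08790416  0.94190017] tilt 19.62684621660048 yaw from n -0.26478619576231427 339 [ 0.55337176 -0.06124487  0.21105573]
0 [-0.01968525  0.0009481   0.01613141]
1 [-0.0531493   0.00368444  0.02804551]
2 [-0.00352498 -0.00019463  0.00527102]
trigger_face [[-0.0262, -0.0176, -0.014], [-0.0026, 0.0062, -0.0005], [0.0203, 0.0284, 0.0024]]
cheek_top [[-0.0208, -0.0386, 0.0082], [0.002, -0.0334, 0.0113], [0.0237, -0.0282, 0.0139]]
button_face [[-0.0262, -0.0171, -0.0185], [-0.0024, 0.0075, -0.0005], [0.021, 0.0286, 0.003]]
```

```bash
cat >> h.py <<'E'
def tool_rot(yaw,tilt):
    # tool z = -(face normal); tool x = -y of stand
    n=np.array([-np.sin(tilt),0,np.cos(tilt)]);x=np.array([0,-1.,0]);z=-n
    return R.from_euler("z",yaw)*R.from_matrix(np.stack([x,np.cross(z,x),z],1))
def plan(p1,r1,N=10,p0=None,r0=None):
    s=robot.read_state()
    p=np.array(s["ee_pos"]) if p0 is None else p0; r=R.from_quat(s["tcp_rot"]) if r0 is None else r0
    dr=(r.inv()*r1).as_rotvec()/N; step=(p1-p)/N
    for i in range(N):
        print("t",(r.inv().apply(step)*100).round(2).tolist(),"dr",dr.round(3).tolist()); r=r*R.from_rotvec(dr)
E
python3 - <<'E'
from h import *
T=np.array([.558,-.055,.211]); yaw=-.03
rt=tool_rot(yaw,np.radians(30))
n=-rt.apply([0,0,1]); p=T+.19*n+R.from_euler("z",yaw).apply([0,-.03,0])
print(p); plan(p,rt,20)
E
```

```text
[ 0.46214288 -0.08213693  0.37554483]
t [-1.89, -1.99, -0.71] dr [0.026, 0.005, 0.02]
t [-1.92, -1.97, -0.67] dr [0.026, 0.005, 0.02]
t [-1.96, -1.95, -0.63] dr [0.026, 0.005, 0.02]
t [-2.0, -1.93, -0.59] dr [0.026, 0.005, 0.02]
t [-2.03, -1.9, -0.55] dr [0.026, 0.005, 0.02]
t [-2.07, -1.88, -0.51] dr [0.026, 0.005, 0.02]
t [-2.1, -1.85, -0.48] dr [0.026, 0.005, 0.02]
t [-2.13, -1.82, -0.44] dr [0.026, 0.005, 0.02]
t [-2.17, -1.78, -0.4] dr [0.026, 0.005, 0.02]
t [-2.2, -1.75, -0.37] dr [0.026, 0.005, 0.02]
t [-2.23, -1.72, -0.34] dr [0.026, 0.005, 0.02]
t [-2.27, -1.68, -0.31] dr [0.026, 0.005, 0.02]
t [-2.3, -1.64, -0.27] dr [0.026, 0.005, 0.02]
t [-2.33, -1.6, -0.25] dr [0.026, 0.005, 0.02]
t [-2.36, -1.56, -0.22] dr [0.026, 0.005, 0.02]
t [-2.39, -1.52, -0.19] dr [0.026, 0.005, 0.02]
t [-2.42, -1.48, -0.16] dr [0.026, 0.005, 0.02]
t [-2.45, -1.43, -0.14] dr [0.026, 0.005, 0.02]
t [-2.47, -1.38, -0.12] dr [0.026, 0.005, 0.02]
t [-2.5, -1.34, -0.09] dr [0.026, 0.005, 0.02]
```

jog_arm:
  steps:
    - {"translation": [-1.9,-2.0,-0.7],"dr": [0.026,0.005,0.02],"jaw": 0.0}
    - {"translation": [-1.9,-2.0,-0.7],"dr": [0.026,0.005,0.02],"jaw": 0.0}
    - {"translation": [-2.0,-1.9,-0.6],"dr": [0.026,0.005,0.02],"jaw": 0.0}
    - {"translation": [-2.0,-1.9,-0.6],"dr": [0.026,0.005,0.02],"jaw": 0.0}
    - {"translation": [-2.0,-1.9,-0.6],"dr": [0.026,0.005,0.02],"jaw": 0.0}
    - {"translation": [-2.1,-1.9,-0.5],"dr": [0.026,0.005,0.02],"jaw": 0.0}
    - {"translation": [-2.1,-1.8,-0.5],"dr": [0.026,0.005,0.02],"jaw": 0.0}
    - {"translation": [-2.1,-1.8,-0.4],"dr": [0.026,0.005,0.02],"jaw": 0.0}
    - {"translation": [-2.2,-1.8,-0.4],"dr": [0.026,0.005,0.02],"jaw": 0.0}
    - {"translation": [-2.2,-1.8,-0.4],"dr": [0.026,0.005,0.02],"jaw": 0.0}

```text
time: 1.63
ee_pos: [0.3498, -0.3253, 0.3075]
tcp_rot: [0.755, -0.641, 0.097, -0.097]
force: [0.8, -0.3, -0.2]
grip_width: 0.0881
```

Run:
```python
from h import *
T=np.array([.558,-.055,.211]); yaw=-.03
rt=tool_rot(yaw,np.radians(30))
n=-rt.apply([0,0,1]); p=T+.19*n+R.from_euler("z",yaw).apply([0,-.03,0])
s=robot.read_state();print(s["ee_pos"],s["force"],s["joint_positions"]); plan(p,rt,10)
```

```text
[ 0.34982193 -0.3252907   0.3075309 ] [ 0.83521741 -0.31414263 -0.24179714] [-0.91782312  0.04190506  1.97739947  0.2774844   0.98847127  0.35244674]
t [-2.21, -1.64, -0.3] dr [0.025, 0.005, 0.018]
t [-2.23, -1.6, -0.27] dr [0.025, 0.005, 0.018]
t [-2.26, -1.57, -0.24] dr [0.025, 0.005, 0.018]
t [-2.29, -1.53, -0.22] dr [0.025, 0.005, 0.018]
t [-2.32, -1.49, -0.19] dr [0.025, 0.005, 0.018]
t [-2.34, -1.46, -0.17] dr [0.025, 0.005, 0.018]
t [-2.37, -1.42, -0.14] dr [0.025, 0.005, 0.018]
t [-2.39, -1.38, -0.12] dr [0.025, 0.005, 0.018]
t [-2.42, -1.33, -0.1] dr [0.025, 0.005, 0.018]
t [-2.44, -1.29, -0.08] dr [0.025, 0.005, 0.018]
```

jog_arm:
  steps:
    - {"translation": [-2.2,-1.6,-0.3],"dr": [0.025,0.005,0.018],"jaw": 0.27}
    - {"translation": [-2.2,-1.6,-0.3],"dr": [0.025,0.005,0.018],"jaw": 0.27}
    - {"translation": [-2.3,-1.6,-0.2],"dr": [0.025,0.005,0.018],"jaw": 0.27}
    - {"translation": [-2.3,-1.5,-0.2],"dr": [0.025,0.005,0.018],"jaw": 0.27}
    - {"translation": [-2.3,-1.5,-0.2],"dr": [0.025,0.005,0.018],"jaw": 0.27}
    - {"translation": [-2.3,-1.5,-0.2],"dr": [0.025,0.005,0.018],"jaw": 0.27}
    - {"translation": [-2.4,-1.4,-0.1],"dr": [0.025,0.005,0.018],"jaw": 0.27}
    - {"translation": [-2.4,-1.4,-0.1],"dr": [0.025,0.005,0.018],"jaw": 0.27}
    - {"translation": [-2.4,-1.3,-0.1],"dr": [0.025,0.005,0.018],"jaw": 0.27}
    - {"translation": [-2.4,-1.3,-0.1],"dr": [0.025,0.005,0.018],"jaw": 0.27}

```text
time: 2.47
ee_pos: [0.4648, -0.0712, 0.3834]
tcp_rot: [-0.667, 0.694, -0.193, 0.189]
force: [-0.1, -0.8, -1.0]
grip_width: 0.0641
```

```bash
cat > look.py <<'E'
import sys
from h import *
name=sys.argv[1]
s=robot.read_state(); f=robot.grab_frame("wrist"); save(f,name)
print(s["ee_pos"],s["joint_positions"].round(3),s["force"].round(2),s["grip_width"])
K=f["intrinsics"];d=f["z_map"];v,u=np.mgrid[0:d.shape[0],0:d.shape[1]]
p=np.stack([(u-K[0,2])/K[0,0]*d,-(v-K[1,2])/K[1,1]*d,-d],-1)
Tc=np.array(f["tool_from_camera"]);print(Tc.round(4).tolist())
rt=R.from_quat(s["tcp_rot"]).as_matrix()
P=(p@Tc[:3,:3].T+Tc[:3,3])@rt.T+s["ee_pos"]
ms={}
for q in ["trigger_face","cheek_top","button_face","hoop_bar"]:
    for i,r in enumerate(robot.trace("wrist",q)[:2]):
        m=r["pixels"]&(d>0); ms[f"{q}{i}"]=m
        print(q,round(r["score"],2),r["bbox"],np.median(P[m],0).round(4),m.sum())
np.savez(name+".npz",P=P,d=d,px=f["pixels"],**ms)
E
python3 look.py w1
```

```text
[ 0.46484639 -0.07121929  0.38344354] [-0.25  -0.216  2.102  0.172  0.727  1.262] [-0.14 -0.84 -0.98] 0.06407567482425419
[[1.0, -0.0, 0.0014, 0.0008], [0.0003, -0.969, -0.2472, -0.0667], [0.0014, 0.2472, -0.969, -0.1513], [0.0, 0.0, 0.0, 1.0]]
trigger_face 0.71 [240.9, 176.6, 288.2, 230.3] [ 0.5572 -0.0562  0.212 ] 2263
cheek_top 0.79 [293.5, 184.2, 301.4, 228.9] [ 0.5502 -0.0939  0.2227] 461
button_face 0.67 [305.7, 195.7, 318.4, 210.5] [ 0.5522 -0.1101  0.2154] 174
hoop_bar 0.74 [103.8, 42.3, 438.9, 299.0] [ 0.5613 -0.0686  0.2167] 35099
```

View pics/w1.png

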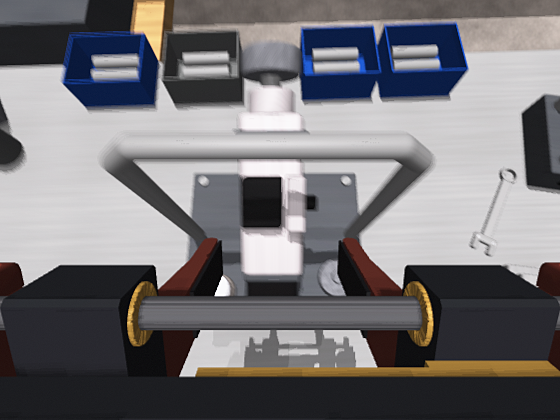

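The wrist view shows the trigger at (264,203), the cheek at (297,206), the button at (312,203), and the bar at row 147. The fingers reach in at (215,250) and (345,250). I'll fit the faces from this view.

```bash
cat > fit2.py <<'E'
import numpy as np,cv2,sys
from scipy.spatial.transform import Rotation as R
z=np.load(sys.argv[1]+".npz");P=z["P"]
def plane(q,it=8,th=.002):
    c=np.median(q,0);k=np.ones(len(q),bool)
    for i in range(it):
        n=np.linalg.svd(q[k]-q[k].mean(0),full_matrices=False)[2][2];n*=np.sign(n[2]);c=q[k].mean(0)
        k=abs((q-c)@n)<max(th,.006/(i+1))
    return n,c,k
# bar
b=P[(P[...,2]>.30)&(P[...,2]<.345)&(P[...,0]>.5)&(P[...,0]<.65)]
c0=b.mean(0);u=np.linalg.svd(b[:,:2]-c0[:2],full_matrices=False)[2][0];u*=np.sign(u[1])
t=(b[:,:2]-c0[:2])@u
# circle fit in cross-section
x=(b[:,:2]-c0[:2])@np.array([u[1],-u[0]])
mid=abs(t)<.1
from scipy.optimize import least_squares
s=least_squares(lambda p:np.hypot(x[mid]-p[0],b[mid,2]-p[1])-.011,[0.01,.325],loss="soft_l1",f_scale=.001).x
yb=np.arctan2(-u[0],u[1])
print("bar yaw",yb,"axis pt",c0[:2]+s[0]*np.array([u[1],-u[0]])+u*(t.min()+t.max())/2,s[1],"len",t.max()-t.min())
yaw=yb
for k0 in ["trigger_face0","cheek_top0","button_face0"]:
    if k0 not in z: continue
    m=z[k0];q=P[m];n,c,k=plane(q)
    print(k0,"n",n.round(3),"tilt",np.degrees(np.arccos(n[2])).round(1),"nyaw",np.arctan2(-n[1],-n[0]).round(3),k.sum(),len(q))
    F=R.from_euler("z",yaw)*R.from_euler("y",-np.radians(27))
    l=F.inv().apply(q[k]); lo,hi=np.percentile(l,[1,99],axis=0); print("  local ext",(hi-lo).round(4),"zmed",np.median(l[:,2]).round(4))
    ce=(lo+hi)/2; ce[2]=np.median(l[:,2]); print("  local centre",ce.round(4),"world",F.apply(ce).round(4))
E
python3 fit2.py w1
```

```text
bar yaw -0.035140372327429156 axis pt [ 0.56386554 -0.06607166] 0.3250095249951798 len 0.2815186951413109
trigger_face0 n [-0.453  0.012  0.891] tilt 27.0 nyaw -0.026 2017 2263
  local ext [0.0572 0.0446 0.0036] zmed -0.0644
  local centre [ 0.5923 -0.0359 -0.0644] world [ 0.5553 -0.0554  0.2115]
cheek_top0 n [-0.451 -0.     0.892] tilt 26.8 nyaw 0.001 458 461
  local ext [0.0497 0.0112 0.0032] zmed -0.0529
  local centre [ 0.5924 -0.0745 -0.0529] world [ 0.5489 -0.0939  0.2218]
button_face0 n [-0.21   0.017  0.978] tilt 12.1 nyaw -0.08 128 174
  local ext [0.0128 0.0124 0.0052] zmed -0.0603
  local centre [ 0.5939 -0.091  -0.0603] world [ 0.553  -0.1105  0.2159]
```

```bash
cat >> h.py <<'E'
YAW=-.035; F=R.from_euler("z",YAW)*R.from_euler("y",-np.radians(27)); T=F.apply([.5923,-.036,-.0644])
RT=tool_rot(YAW,np.radians(30))
def loc():
    s=robot.read_state(); r=R.from_quat(s["tcp_rot"]); tip=s["ee_pos"]+r.apply([0,0,.011])
    print("t",round(s["time"],2),"tip local mm",(F.inv().apply(tip-T)*1e3).round(1),"rot err tool",(r.inv()*RT).as_rotvec().round(3),"force local",F.inv().apply(s["force"]).round(2),"w",round(s["grip_width"],4))
def to(l,N=10):
    p=T+F.apply(np.array(l)/1e3)-RT.apply([0,0,.011]); plan(p,RT,N)
E
python3 -c "
from h import *
loc();to([-4,-37,40])"
```

```text
t 2.72 tip local mm [ -2.  -20.2 182.4] rot err tool [-0.021  0.003 -0.002] force local [-0.37 -0.97  0.19] w 0.0641
t [0.17, 0.12, 1.42] dr [-0.002, 0.0, -0.0]
t [0.17, 0.12, 1.42] dr [-0.002, 0.0, -0.0]
t [0.17, 0.12, 1.42] dr [-0.002, 0.0, -0.0]
t [0.17, 0.11, 1.42] dr [-0.002, 0.0, -0.0]
t [0.17, 0.11, 1.42] dr [-0.002, 0.0, -0.0]
t [0.17, 0.11, 1.42] dr [-0.002, 0.0, -0.0]
t [0.17, 0.1, 1.42] dr [-0.002, 0.0, -0.0]
t [0.17, 0.1, 1.42] dr [-0.002, 0.0, -0.0]
t [0.17, 0.1, 1.42] dr [-0.002, 0.0, -0.0]
t [0.17, 0.1, 1.42] dr [-0.002, 0.0, -0.0]
```

jog_arm:
  steps:
    - {"translation": [0.3,0.12,1.4],"dr": [-0.002,0,0],"jaw": 0.27}
    - {"translation": [0.3,0.12,1.4],"dr": [-0.002,0,0],"jaw": 0.27}
    - {"translation": [0.3,0.12,1.4],"dr": [-0.002,0,0],"jaw": 0.27}
    - {"translation": [0.3,0.12,1.4],"dr": [-0.002,0,0],"jaw": 0.27}
    - {"translation": [0.3,0.12,1.4],"dr": [-0.002,0,0],"jaw": 0.27}
    - {"translation": [0.2,0.1,1.4],"dr": [-0.002,0,0],"jaw": 0.27}
    - {"translation": [0,0.1,1.4],"dr": [-0.002,0,0],"jaw": 0.27}
    - {"translation": [0,0.1,1.4],"dr": [-0.002,0,0],"jaw": 0.27}
    - {"translation": [0,0.1,1.4],"dr": [-0.002,0,0],"jaw": 0.27}
    - {"translation": [0,0.1,1.4],"dr": [-0.002,0,0],"jaw": 0.27}

```text
time: 3.55
ee_pos: [0.5238, -0.1104, 0.2504]
tcp_rot: [-0.663, 0.703, -0.187, 0.177]
force: [0.3, -0.4, -0.4]
grip_width: 0.064
```

```bash
python3 look.py w2; python3 -c "
from h import *
loc()";python3 fit2.py w2
```

```text
[ 0.52380291 -0.11043798  0.25036321] [-0.295  0.104  2.141  0.301  0.406  1.087] [ 0.26 -0.44 -0.38] 0.06403120315445333
[[1.0, -0.0, 0.0014, 0.0008], [0.0003, -0.9689, -0.2473, -0.0667], [0.0014, 0.2473, -0.9689, -0.1513], [0.0, 0.0, 0.0, 1.0]]
trigger_face 0.56 [158.8, 179.4, 239.6, 267.4] [ 0.5617 -0.0561  0.2141] 5533
cheek_top 0.87 [240.1, 194.6, 260.4, 267.5] [ 0.5493 -0.0936  0.222 ] 1425
button_face 0.67 [268.9, 210.2, 288.3, 236.4] [ 0.553  -0.1109  0.2155] 537
hoop_bar 0.62 [158.0, 179.8, 234.9, 267.6] [ 0.5615 -0.0564  0.2139] 5681
t 3.8 tip local mm [ -7.5 -55.   38.4] rot err tool [ 0.002 -0.011 -0.019] force local [0.13 0.36 0.49] w 0.064
bar yaw -0.007121747977490372 axis pt [ 0.54335706 -0.11431394] 0.33442929182810976 len 0.18544480656049311
trigger_face0 n [-0.451  0.012  0.892] tilt 26.8 nyaw -0.027 4904 5533
  local ext [0.0552 0.0454 0.0033] zmed -0.0637
  local centre [ 0.5924 -0.0523 -0.0637] world [ 0.5564 -0.0563  0.2121]
cheek_top0 n [-0.453  0.023  0.891] tilt 27.0 nyaw -0.051 1421 1425
  local ext [0.0482 0.012  0.0029] zmed -0.0518
  local centre [ 0.5903 -0.0896 -0.0518] world [ 0.5488 -0.0935  0.2219]
button_face0 n [0.173 0.985 0.005] tilt 89.7 nyaw -1.745 163 537
  local ext [0.0733 0.0068 0.1966] zmed -0.0595
  local centre [ 0.5618 -0.1073 -0.0595] world [ 0.5268 -0.111   0.202 ]
```

View pics/w2.png

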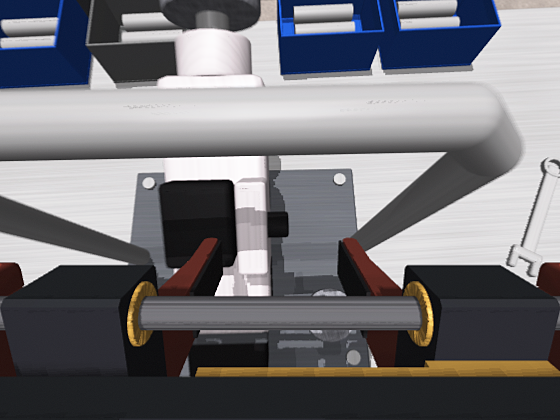

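jog_arm:
  steps:
    - {"translation": [-0.2,0,0],"dr": [0,-0.001,-0.002],"jaw": 0.27}
    - {"translation": [-0.2,0,0],"dr": [0,-0.001,-0.002],"jaw": 0.27}
    - {"translation": [-0.2,0,0],"dr": [0,-0.001,-0.002],"jaw": 0.27}
    - {"translation": [-0.2,0,0],"dr": [0,-0.001,-0.002],"jaw": 0.27}
    - {"translation": [-0.2,0,0],"dr": [0,-0.001,-0.002],"jaw": 0.27}
    - {"translation": [-0.2,0,0],"dr": [0,-0.001,-0.002],"jaw": 0.27}
    - {"translation": [0,0,0],"dr": [0,0,0],"jaw": 0.27}
    - {"translation": [0,0,0],"dr": [0,0,0],"jaw": 0.27}
    - {"translation": [0,0,0],"dr": [0,0,0],"jaw": 0.27}
    - {"translation": [0,0,0],"dr": [0,0,0],"jaw": 0.27}

```text
time: 4.63
ee_pos: [0.5249, -0.0964, 0.2563]
tcp_rot: [-0.668, 0.697, -0.189, 0.18]
force: [-0.1, 0.0, -0.1]
grip_width: 0.0641
```

```bash
python3 -c "
from h import *
loc();print(robot.read_state()['qd'])"
```

```text
t 4.63 tip local mm [ -4.9 -42.   42.1] rot err tool [-0.004 -0.005 -0.005] force local [-0.14  0.03 -0.03] w 0.0641
[-0.00016481  0.00012176  0.00092527  0.00088386  0.000465    0.00016559]
```

jog_arm:
  steps:
    - {"translation": [-0.1,0,0.4],"dr": [0,0,0],"jaw": 0.27}
    - {"translation": [-0.1,0,0.4],"dr": [0,0,0],"jaw": 0.27}
    - {"translation": [-0.1,0,0.4],"dr": [0,0,0],"jaw": 0.27}
    - {"translation": [-0.1,0,0.4],"dr": [0,0,0],"jaw": 0.27}
    - {"translation": [0,0,0.4],"dr": [0,0,0],"jaw": 0.27}
    - {"translation": [0,0,0.4],"dr": [0,0,0],"jaw": 0.27}
    - {"translation": [0,0,0.4],"dr": [0,0,0],"jaw": 0.27}
    - {"translation": [0,0,0.4],"dr": [0,0,0],"jaw": 0.27}
    - {"translation": [0,0,0],"dr": [0,0,0],"jaw": 0.27}
    - {"translation": [0,0,0],"dr": [0,0,0],"jaw": 0.27}

```text
time: 5.47
ee_pos: [0.5428, -0.0929, 0.2243]
tcp_rot: [-0.668, 0.697, -0.188, 0.179]
force: [-0.4, 0.6, -0.1]
grip_width: 0.0643
```

```bash
python3 look.py w3|head -1; python3 -c "
from h import *
loc();f=robot.grab_frame('scene');save(f,'scene3')"
```

```text
[ 0.54282861 -0.0929049   0.22426932] [-0.245  0.173  2.139  0.315  0.327  1.094] [-0.35  0.63 -0.05] 0.06428078790078089
t 5.72 tip local mm [ -3.3 -38.    6. ] rot err tool [-0.003 -0.005 -0.005] force local [ 0.36 -0.12 -0.09] w 0.0643
```

View pics/w3.png

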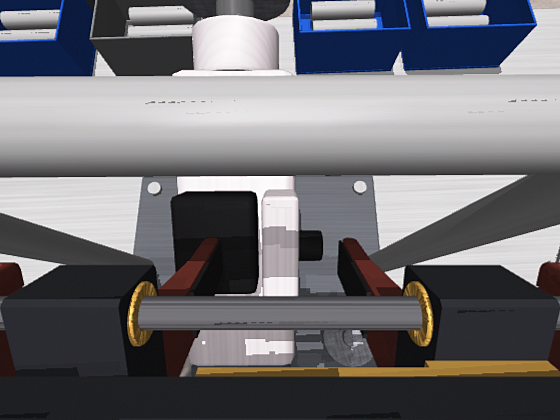

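View pics/scene3.png

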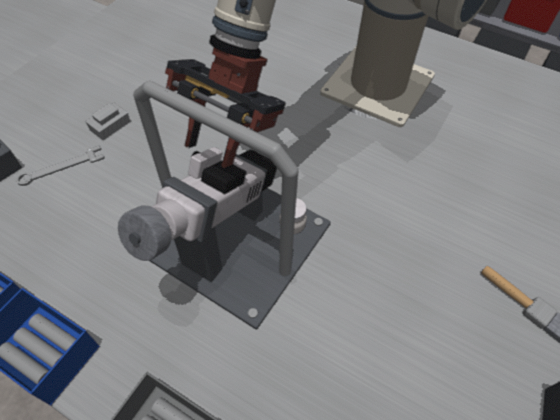

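The jaws straddle the cheek, with the left finger over the trigger at (215,240) and the right finger outside the button at (312,245). Next I squeeze.

jog_arm:
  steps:
    - {"translation": [0,0,0.3],"dr": [0,0,0],"jaw": 0.27}
    - {"translation": [0,0,0.3],"dr": [0,0,0],"jaw": 0.27}
    - {"translation": [0,0,0.3],"dr": [0,0,0],"jaw": 0.27}
    - {"translation": [0,0,0.3],"dr": [0,0,0],"jaw": 0.27}
    - {"translation": [0,0,0],"dr": [0,0,0],"jaw": 0.27}
    - {"translation": [0,0,0],"dr": [0,0,0],"jaw": 0.27}
    - {"translation": [0,0,0],"dr": [0,0,0],"jaw": 0.27}
    - {"translation": [0,0,0],"dr": [0,0,0],"jaw": 0.27}
    - {"translation": [0,0,0],"dr": [0,0,0],"jaw": 0.27}
    - {"translation": [0,0,0],"dr": [0,0,0],"jaw": 0.27}

```text
time: 6.6
ee_pos: [0.5492, -0.0933, 0.2145]
tcp_rot: [-0.668, 0.697, -0.189, 0.18]
force: [-4.9, -0.9, 5.6]
grip_width: 0.0637
```

```bash
python3 -c "
from h import *
loc()"
```

```text
t 6.6 tip local mm [ -2.3 -38.1  -6.2] rot err tool [-0.004 -0.005 -0.005] force local [-1.81 -1.12  7.22] w 0.0637
```

jog_arm:
  steps:
    - {"translation": [0,0,0.3],"dr": [0,0,0],"jaw": 0.27}
    - {"translation": [0,0,0.3],"dr": [0,0,0],"jaw": 0.27}
    - {"translation": [0,0,0.2],"dr": [0,0,0],"jaw": 0.27}
    - {"translation": [0,0,0.1],"dr": [0,0,0],"jaw": 0.27}
    - {"translation": [0,0,0.05],"dr": [0,0,0],"jaw": 0.27}
    - {"translation": [0,0,0.05],"dr": [0,0,0],"jaw": 0.27}
    - {"translation": [0,0,0.05],"dr": [0,0,0],"jaw": 0.27}
    - {"translation": [0,0,0.05],"dr": [0,0,0],"jaw": 0.27}
    - {"translation": [0,0,0.05],"dr": [0,0,0],"jaw": 0.27}
    - {"translation": [0,0,0.05],"dr": [0,0,0],"jaw": 0.27}

```text
time: 7.43
ee_pos: [0.5527, -0.0933, 0.2078]
tcp_rot: [-0.669, 0.696, -0.189, 0.181]
force: [-10.4, -0.9, 13.1]
grip_width: 0.064
```

```bash
python3 -c "
from h import *
loc()"
```

```text
t 7.43 tip local mm [ -2.3 -38.  -13.6] rot err tool [-0.006 -0.004 -0.004] force local [-3.3  -1.29 16.35] w 0.064
```

jog_arm:
  steps:
    - {"translation": [-0.2,0,0.05],"dr": [0,0,0],"jaw": 0.27}
    - {"translation": [-0.2,0,0.05],"dr": [0,0,0],"jaw": 0.27}
    - {"translation": [-0.2,0,0.05],"dr": [0,0,0],"jaw": 0.27}
    - {"translation": [-0.2,0,0.05],"dr": [0,0,0],"jaw": 0.27}
    - {"translation": [-0.2,0,0.05],"dr": [0,0,0],"jaw": 0.27}
    - {"translation": [-0.2,0,0.05],"dr": [0,0,0],"jaw": 0.27}
    - {"translation": [-0.1,0,0.05],"dr": [0,0,0],"jaw": 0.27}
    - {"translation": [-0.1,0,0.05],"dr": [0,0,0],"jaw": 0.27}
    - {"translation": [0,0,0.05],"dr": [0,0,0],"jaw": 0.27}
    - {"translation": [0,0,0.05],"dr": [0,0,0],"jaw": 0.27}

```text
time: 8.27
ee_pos: [0.5555, -0.0857, 0.2096]
tcp_rot: [-0.667, 0.695, -0.197, 0.181]
force: [-9.5, 2.5, 13.2]
grip_width: 0.0644
```

```bash
python3 -c "
from h import *
loc()"
```

```text
t 8.27 tip local mm [  0.9 -30.4 -13.2] rot err tool [-0.017 -0.014 -0.003] force local [-2.5   2.15 16.14] w 0.0644
```

jog_arm:
  steps:
    - {"translation": [-0.3,0.05,0.05],"dr": [-0.002,-0.001,0],"jaw": 0.27}
    - {"translation": [-0.3,0.05,0.05],"dr": [-0.002,-0.001,0],"jaw": 0.27}
    - {"translation": [-0.3,0.05,0.05],"dr": [-0.002,-0.001,0],"jaw": 0.27}
    - {"translation": [-0.3,0.05,0.05],"dr": [-0.002,-0.001,0],"jaw": 0.27}
    - {"translation": [-0.2,0.05,0.05],"dr": [-0.002,-0.001,0],"jaw": 0.27}
    - {"translation": [-0.2,0.05,0.05],"dr": [-0.002,-0.001,0],"jaw": 0.27}
    - {"translation": [-0.2,0,0.05],"dr": [0,0,0],"jaw": 0.27}
    - {"translation": [-0.2,0,0.05],"dr": [0,0,0],"jaw": 0.27}
    - {"translation": [-0.1,0,0.05],"dr": [0,0,0],"jaw": 0.27}
    - {"translation": [-0.1,0,0.05],"dr": [0,0,0],"jaw": 0.27}

```text
time: 9.1
ee_pos: [0.5568, -0.0754, 0.2102]
tcp_rot: [-0.664, 0.698, -0.201, 0.179]
force: [-11.6, -6.7, 13.4]
grip_width: 0.064
```

```bash
python3 -c "
from h import *
loc()"
```

```text
t 9.1 tip local mm [  2.1 -20.1 -13.1] rot err tool [-0.021 -0.024 -0.008] force local [-3.99 -7.1  17.11] w 0.064
```

```bash
python3 look.py w4; python3 -c "
from h import *
loc()"
```

```text
[ 0.55682794 -0.07537775  0.21017907] [-0.184  0.212  2.143  0.215  0.249  1.243] [-11.56  -6.7   13.44] 0.06398844988458512
[[1.0, -0.0, 0.0014, 0.0008], [0.0003, -0.969, -0.2473, -0.0667], [0.0014, 0.2473, -0.9689, -0.1513], [0.0, 0.0, 0.0, 1.0]]
trigger_face 0.79 [198.7, 205.5, 287.4, 294.6] [ 0.5692 -0.0595  0.203 ] 6499
trigger_face 0.22 [0.9, 2.1, 560.0, 364.6] [ 0.5662 -0.0757  0.2102] 42470
cheek_top 0.61 [304.3, 226.6, 330.3, 296.7] [ 0.5561 -0.094   0.2255] 1788
button_face 0.64 [281.7, 248.9, 346.3, 283.0] [ 0.5537 -0.0823  0.2156] 551
hoop_bar 0.64 [0.2, 0.1, 560.0, 371.0] [ 0.5661 -0.0756  0.21  ] 42633
hoop_bar 0.47 [288.5, 248.4, 342.1, 283.5] [ 0.5547 -0.0823  0.2155] 615
t 9.35 tip local mm [  2.2 -20.1 -13.1] rot err tool [-0.021 -0.024 -0.008] force local [-4.09 -8.48 16.39] w 0.064
```

View pics/w4.png

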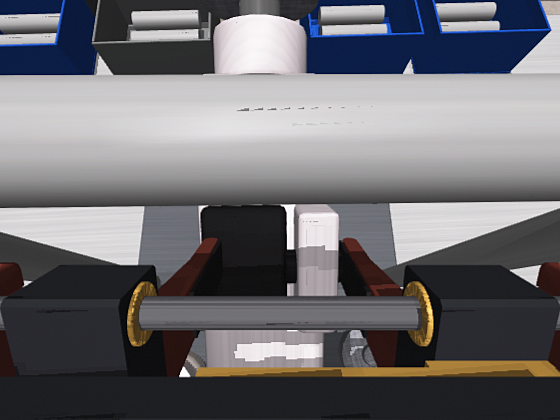

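The button is fully in: its stub shows inside the cheek at (292,262) and the right finger is close against the cheek. I'll ease the trigger while keeping the sideways push.

jog_arm:
  steps:
    - {"translation": [-0.12,0,-0.1],"dr": [0,0,0],"jaw": 0.27}
    - {"translation": [-0.12,0,-0.1],"dr": [0,0,0],"jaw": 0.27}
    - {"translation": [-0.12,0,-0.1],"dr": [0,0,0],"jaw": 0.27}
    - {"translation": [-0.1,0,-0.1],"dr": [0,0,0],"jaw": 0.27}
    - {"translation": [-0.1,0,-0.1],"dr": [0,0,0],"jaw": 0.27}
    - {"translation": [-0.1,0,-0.1],"dr": [0,0,0],"jaw": 0.27}
    - {"translation": [-0.1,0,-0.1],"dr": [0,0,0],"jaw": 0.27}
    - {"translation": [-0.1,0,0],"dr": [0,0,0],"jaw": 0.27}
    - {"translation": [-0.1,0,0],"dr": [0,0,0],"jaw": 0.27}
    - {"translation": [-0.1,0,0],"dr": [0,0,0],"jaw": 0.27}

```text
time: 10.18
ee_pos: [0.5537, -0.075, 0.2162]
tcp_rot: [-0.661, 0.699, -0.207, 0.176]
force: [-5.4, -8.7, 3.9]
grip_width: 0.0639
```

```bash
python3 -c "
from h import *
loc()"
```

```text
t 10.18 tip local mm [  2.1 -20.   -6.3] rot err tool [-0.026 -0.038 -0.011] force local [-2.8  -8.88  5.76] w 0.0639
```

jog_arm:
  steps:
    - {"translation": [-0.1,0,-0.05],"dr": [0,0,0],"jaw": 0.27}
    - {"translation": [-0.1,0,-0.05],"dr": [0,0,0],"jaw": 0.27}
    - {"translation": [-0.1,0,-0.05],"dr": [0,0,0],"jaw": 0.27}
    - {"translation": [-0.1,0,-0.05],"dr": [0,0,0],"jaw": 0.27}
    - {"translation": [-0.1,0,-0.05],"dr": [0,0,0],"jaw": 0.27}
    - {"translation": [-0.1,0,0],"dr": [0,0,0],"jaw": 0.27}
    - {"translation": [-0.1,0,0],"dr": [0,0,0],"jaw": 0.27}
    - {"translation": [-0.1,0,0],"dr": [0,0,0],"jaw": 0.27}
    - {"translation": [-0.1,0,0],"dr": [0,0,0],"jaw": 0.27}
    - {"translation": [-0.1,0,0],"dr": [0,0,0],"jaw": 0.27}

```text
time: 11.02
ee_pos: [0.5535, -0.0748, 0.2167]
tcp_rot: [-0.659, 0.701, -0.211, 0.173]
force: [-4.7, -9.0, 5.3]
grip_width: 0.0644
```

```bash
python3 -c "
from h import *
loc()"
```

```text
t 11.02 tip local mm [  2.1 -20.   -5.7] rot err tool [-0.028 -0.05  -0.013] force local [-1.44 -9.12  6.74] w 0.0644
```

jog_arm:
  steps:
    - {"translation": [-0.07,0,-0.1],"dr": [0,-0.006,0],"jaw": 0.27}
    - {"translation": [-0.07,0,-0.1],"dr": [0,-0.006,0],"jaw": 0.27}
    - {"translation": [-0.07,0,-0.1],"dr": [0,-0.006,0],"jaw": 0.27}
    - {"translation": [-0.07,0,-0.1],"dr": [0,-0.006,0],"jaw": 0.27}
    - {"translation": [-0.07,0,-0.05],"dr": [0,-0.006,0],"jaw": 0.27}
    - {"translation": [-0.07,0,0],"dr": [0,0,0],"jaw": 0.27}
    - {"translation": [-0.05,0,0],"dr": [0,0,0],"jaw": 0.27}
    - {"translation": [-0.05,0,0],"dr": [0,0,0],"jaw": 0.27}
    - {"translation": [-0.05,0,0],"dr": [0,0,0],"jaw": 0.27}
    - {"translation": [-0.05,0,0],"dr": [0,0,0],"jaw": 0.27}

```text
time: 11.85
ee_pos: [0.5529, -0.0751, 0.2186]
tcp_rot: [-0.66, 0.7, -0.204, 0.182]
force: [-5.0, -7.7, 4.5]
grip_width: 0.0642
```

```bash
python3 look.py w5;python3 -c "
from h import *
loc()"
```

```text
[ 0.55292356 -0.07511412  0.21858338] [-0.183  0.19   2.15   0.202  0.255  1.264] [-5.03 -7.72  4.46] 0.06423954535557554
[[1.0, 0.0, 0.0014, 0.0008], [0.0004, -0.9689, -0.2473, -0.0667], [0.0014, 0.2473, -0.9689, -0.1513], [0.0, 0.0, 0.0, 1.0]]
trigger_face 0.63 [200.1, 203.0, 287.2, 295.4] [ 0.5662 -0.0592  0.2083] 6585
cheek_top 0.7 [303.2, 224.0, 326.8, 296.2] [ 0.5538 -0.0939  0.2244] 1789
cheek_top 0.27 [282.7, 244.0, 338.3, 274.8] [ 0.5544 -0.082   0.2155] 493
button_face 0.71 [282.9, 244.1, 339.2, 276.2] [ 0.5544 -0.0819  0.2155] 498
hoop_bar 0.6 [0.0, 0.0, 560.0, 370.1] [ 0.5601 -0.0741  0.3295] 103203
hoop_bar 0.24 [200.4, 203.6, 286.8, 296.1] [ 0.5661 -0.0592  0.2082] 6604
t 12.1 tip local mm [  2.5 -20.   -3.8] rot err tool [-0.03  -0.027 -0.016] force local [-2.33 -7.03  4.36] w 0.0643
```

View pics/w5.png

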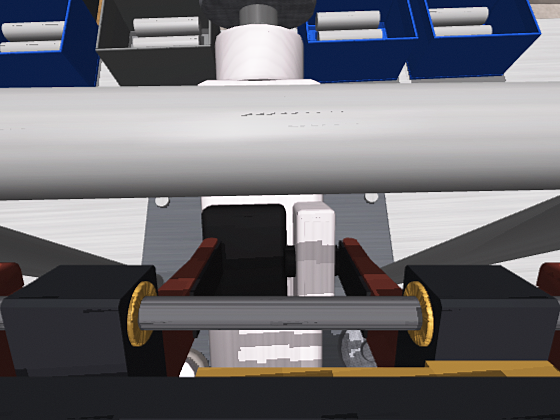

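```bash
cat > dep.py <<'E'
from h import *
import sys
for w in sys.argv[1:]:
    z=np.load(w+".npz");o=[]
    for k in ["trigger_face0","cheek_top0","button_face0"]:
        if k in z:
            l=F.inv().apply(z["P"][z[k]]-T)*1e3; o.append((k,np.median(l,0).round(1).tolist(),np.percentile(l[:,1],[3,97]).round(1).tolist()))
    print(w,o)
E
python3 dep.py w1 w2 w3 w4 w5
```

```text
w1 [('trigger_face0', [1.7, -0.7, -0.1], [-23.3, 22.1]), ('cheek_top0', [1.2, -38.5, 11.5], [-44.0, -33.1]), ('button_face0', [1.0, -54.7, 3.6], [-60.4, -49.0])]
w2 [('trigger_face0', [6.9, -0.4, -0.0], [-24.3, 20.7]), ('cheek_top0', [0.5, -38.3, 11.6], [-44.0, -32.7]), ('button_face0', [1.7, -55.4, 3.6], [-61.9, -49.0])]
w3 [('trigger_face0', [10.1, -7.2, -0.0], [-24.1, 20.6]), ('cheek_top0', [1.2, -38.6, 11.5], [-44.4, -32.9]), ('button_face0', [2.3, -55.3, 3.7], [-61.7, -49.1])]
w4 [('trigger_face0', [8.6, -3.6, -14.0], [-22.5, 19.1]), ('cheek_top0', [8.1, -38.5, 11.5], [-44.1, -32.7]), ('button_face0', [1.8, -26.9, 3.8], [-52.0, -22.9])]
w5 [('trigger_face0', [8.5, -3.4, -7.7], [-22.4, 18.9]), ('cheek_top0', [5.7, -38.5, 11.5], [-44.2, -32.6]), ('button_face0', [2.3, -26.4, 3.6], [-51.8, -22.5])]
```

The depth map puts the trigger at -7.7 mm and the fingertip above it, so the lock is holding. Next I back off the button sideways, then withdraw.

jog_arm:
  steps:
    - {"translation": [0.1,0,-0.05],"dr": [0,0,0],"jaw": 0.27}
    - {"translation": [0.2,0,-0.05],"dr": [0,0,0],"jaw": 0.27}
    - {"translation": [0.2,0,0],"dr": [0,0,0],"jaw": 0.27}
    - {"translation": [0.2,0,0],"dr": [0,0,0],"jaw": 0.27}
    - {"translation": [0.2,0,0],"dr": [0,0,0],"jaw": 0.27}
    - {"translation": [0.2,0,0],"dr": [0,0,0],"jaw": 0.27}
    - {"translation": [0,0,0],"dr": [0,0,0],"jaw": 0.27}
    - {"translation": [0,0,0],"dr": [0,0,0],"jaw": 0.27}
    - {"translation": [0,0,0],"dr": [0,0,0],"jaw": 0.27}
    - {"translation": [0,0,0],"dr": [0,0,0],"jaw": 0.27}

```text
time: 12.93
ee_pos: [0.552, -0.0862, 0.2193]
tcp_rot: [-0.66, 0.699, -0.204, 0.182]
force: [-0.0, -0.3, 0.3]
grip_width: 0.0642
```

```bash
python3 look.py w6|head -1;python3 -c "
from h import *
loc()"; python3 dep.py w6
```

```text
[ 0.55199342 -0.08618397  0.21928757] [-0.212  0.19   2.147  0.259  0.263  1.184] [-0.01 -0.25  0.34] 0.06424556372316373
t 13.18 tip local mm [  2.4 -31.   -3. ] rot err tool [-0.03  -0.026 -0.015] force local [ 0.08 -1.15 -0.47] w 0.0642
w6 [('trigger_face0', [12.1, -6.2, -7.7], [-22.9, 20.6]), ('cheek_top0', [5.7, -38.6, 11.6], [-44.1, -33.1]), ('button_face0', [1.9, -27.2, 3.6], [-52.0, -23.1])]
```

The lock holds: the trigger stays at 7.7 mm with no force on the hand. I'll withdraw now.

jog_arm:
  steps:
    - {"translation": [0,0,-0.5],"dr": [0,0,0],"jaw": 0.27}
    - {"translation": [0,0,-0.8],"dr": [0,0,0],"jaw": 0.27}
    - {"translation": [0,0,-1.0],"dr": [0,0,0],"jaw": 0.27}
    - {"translation": [0,0,-1.2],"dr": [0,0,0],"jaw": 0.27}
    - {"translation": [0,0,-1.5],"dr": [0,0,0],"jaw": 0.27}
    - {"translation": [0,0,-1.5],"dr": [0,0,0],"jaw": 0.27}
    - {"translation": [0,0,-1.5],"dr": [0,0,0],"jaw": 0.27}
    - {"translation": [0,0,-1.0],"dr": [0,0,0],"jaw": 0.27}
    - {"translation": [0,0,0],"dr": [0,0,0],"jaw": 0.27}
    - {"translation": [0,0,0],"dr": [0,0,0],"jaw": 0.27}

```text
time: 14.02
ee_pos: [0.4992, -0.0818, 0.305]
tcp_rot: [-0.66, 0.699, -0.206, 0.182]
force: [-0.2, -0.1, 0.1]
grip_width: 0.0642
```

```bash
python3 look.py w7;python3 -c "
from h import *
loc()
f=robot.grab_frame('scene');P=pc(f);print([ (r['score'],np.median(P[r['pixels']&(f['z_map']>0)],0).round(4)) for r in robot.trace('scene','paste_jar_mid')[:1]])
f=robot.grab_frame('top');save(f,'top7')"; python3 dep.py w7
```

```text
[ 0.49919058 -0.08178491  0.30495721] [-0.23  -0.048  2.16   0.161  0.482  1.276] [-0.19 -0.12  0.07] 0.06419843111209896
[[1.0, 0.0, 0.0014, 0.0008], [0.0004, -0.9689, -0.2473, -0.0667], [0.0014, 0.2473, -0.9689, -0.1513], [0.0, 0.0, 0.0, 1.0]]
trigger_face 0.86 [215.3, 178.3, 272.9, 244.7] [ 0.5604 -0.0559  0.2054] 3474
cheek_top 0.79 [280.4, 189.9, 294.8, 246.5] [ 0.5502 -0.0935  0.2224] 856
button_face 0.58 [266.2, 203.1, 304.9, 222.4] [ 0.5533 -0.0821  0.2156] 186
hoop_bar 0.62 [0.0, 0.7, 488.4, 362.9] [ 0.5602 -0.0693  0.2359] 61575
t 14.27 tip local mm [ -6.7 -28.5  95.7] rot err tool [-0.029 -0.027 -0.015] force local [ 0.18 -1.15 -0.99] w 0.0645
[(0.61, array([0.4768, 0.0456, 0.0603]))]
w7 [('trigger_face0', [1.7, -0.3, -7.7], [-22.0, 21.5]), ('cheek_top0', [1.6, -38.2, 11.6], [-44.0, -32.6]), ('button_face0', [1.4, -26.7, 3.7], [-51.6, -22.6])]
```

View pics/w7.png

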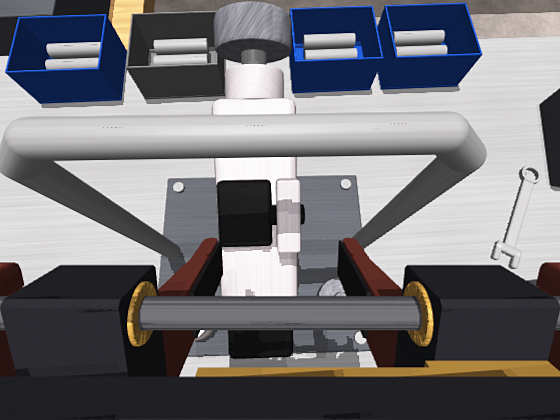

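The view shows the button caught in (stub at (272,213), short outer end at (302,213)) and the trigger still down at 7.7 mm. The jar hasn't moved, and the hand is about 95 mm clear.

```bash
python3 -c "
from h import *
print(robot.read_state()['qd'].round(4));print(robot.hand_in())"
```

```text
[-0.0011 -0.0017 -0.0003  0.0002 -0.      0.0031]
the job is handed in; nothing more can be done
None
```

The grinder is locked on and I handed the job in at about 14 s. No verdict is reported.

**What I did:**
- I came in square from the robot's side with the jaws straddling the cheek.
- I squeezed the trigger to its stop; the force rose to 16 N, past the spring's 10 N.
- I shifted the hand to +y until the button was right in.
- I eased the trigger back until the lock caught, backed off the button sideways and withdrew.

**Last checks:**
- **Trigger:** its face measured 14.0 mm in while squeezed. It stayed at 7.7 mm after release and after the hand was away.
- **Button:** the last wrist picture shows it still caught in. I did not get an exact travel from the depth map, because the network also marked the stub on the inner side of the cheek.
- **Hand:** the fingertips were about 95 mm clear of the trigger, with the arm at rest and only sensor noise on the force reading.
- **Jar:** it had moved less than 1 mm.
- **Spare wheel:** I did not measure it again. The hand was never near it, and no unexpected force showed.

**Moves that did not go as commanded:**
- The first close approach went about 18 mm too far sideways; I corrected it before any contact.
- The tool turned by up to 0.05 rad while pressing, so easing the trigger took three calls instead of one.

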